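Click a bag buckle together on the pull gauge and proof-load it

ROBOT

A 6-joint arm with a two-finger parallel gripper is mounted at the origin on the work surface. World frame = base frame: x ahead of the robot, y to its left, z up, the work surface at z = 0. Lengths are in m, angles in rad, forces in N, time in s.
With the tool pointing down it reaches from about 0.25 to 0.8 m from the base axis. Payload 3.9 kg.
Tool frame: the origin (TCP) lies midway between the tips of the shut fingers; the grasp point (between the pads) lies 19 mm behind it; z points along the fingers, y is the direction in which the jaws open and shut (so a half turn about z gives the same grasp; the last joint's range is limited). The gripper opens to 85 mm and grips with 20 to 120 N. Pads are 22 mm wide; open, the fingers measure 114 mm over their backs; the gripper's body (76 mm by 85 mm) begins 54 mm behind the grasp point. The pads swing forward as they close: fully open they stand 13 mm farther back than shut.
Start: joints at [1.29, 0.26, -0.138, 1.173, 0, 1.571], TCP at [0.145, 0.504, 0.231] pointing down, gripper open.
Joint ranges: [-2.78, 2.78], [-0.83, 1.72], [-1.28, 1.37], [-1.9, 2.12], [-1.57, 1.48], [-3.14, 3.14]. Speed limits (rad/s): [2.57, 2.57, 3.14, 3.14, 3.14, 3.14].

INTERFACE

Orientations are given as a 3x3 rotation matrix whose columns are the frame's x, y, z axes.
In Python, from cell import sensors, vision, ticket gives the robot as it stands.
- The arm moves only by the tool play_rows, never from a script. Its argument "series" is a list of rows, each an object of numbers: "rx", "ry", "rz": the turn, a rotation vector about the tool's x, y, z in rad; "tx", "ty", "tz": the shift along the tool's x, y, z in mm; "grip": the finger opening in mm, from 0 to 85.4. In form: [{"rx": .., "ry": .., "rz": .., "tx": .., "ty": .., "tz": .., "grip": ..}, ...]. A call has 1 to 10 rows; each row shifts and turns the commanded pose from where the row before left it, along the tool's axes as they then stand; what a row does not reach is not made up. A row lasts 1/8 s, in which the tool goes at most 62.5 mm and 10.7 degrees, less where a joint would pass 70% of its speed; a pose out of reach is approached as far as the arm can. A call with a gripper value outside its range is refused whole. The fingers move at their own pace and stop on an object; the grip force is fixed at half the most. Time passes only in rows, so rows that do not move let the fingers close. It gives the time, the measured TCP pose, the force and the opening at its end, in the units of the state.
- sensors.sense(): the state, without advancing time (a new reading comes with each control period).
- vision.read_camera(name): name is "side" or "top"; returns a dict with "color" (384x512x3 uint8, red, green, blue), "z_map" (384x512 float32, m along the optical axis (not along the pixel's ray), 0 where there is no reading), "camera_matrix" (3x3 intrinsics, pixels), "R" (3x3) and "t" (3): a world point X has camera coordinates R X + t. Camera axes: x right, y down, z forward; pixel columns grow to the right and rows downward; lengths in m; the calibration is good to about 2 mm. A picture is of the moment at which its call begins.
- ticket.close_job(): hands the job in, once; it reports no verdict.
The state is a dict: "time": time; "qpos": joint angles; "joint_velocities": joint speeds; "joint_efforts": joint torques, N m; "tool_pos": TCP position; "tcp_rot": TCP orientation; "wrist_force": force on the tool from outside, world axes, zero at the start; "wrist_torque": the same for the moment, N m; "opening": finger opening in m.
Only numpy, scipy, OpenCV 4.12 (cv2) and the standard library are available. Lean on these libraries where they do the work, as an engineer would, in place of code of your own. Each camera call takes 0.05 s, during which the arm holds its last target. There are 200 camera calls.

TASK

Pick up the large plug half of the bag buckle and push it straight into the socket half on the pull gauge until it clicks fully home, then, still holding the plug, pull it straight back to a proof load of 15 newtons on the gauge and keep that load on steadily for two full seconds to prove that the snap holds. Ease off, let go and leave the buckle joined with the gauge back at zero; never load the gauge past 20 newtons, pushing or pulling, and leave the other things on the table where they are.

Things in the scene. Friction and masses are not known exactly. Their poses are not given: they have to be found in the camera images.
- plug_mid (a point): Large plug (male) half of a side-release buckle, black plastic, about 47 g, lying flat; the larger of two plugs. This point: centre of its grip block, 7 mm above its underside. The block is 34 mm long (x), 46 mm wide (y, to grasp by its flat sides), 14 mm thick (z up). x points to the prongs, which start at the block's front face (the shoulder, 17 mm ahead of this point) and reach 33 mm beyond it.
- plug: The same plug half; origin at the centre of the underside of the grip block, axes as plug_mid. Its two spring prongs and centre rib are 7.5 mm thick or less, at mid thickness; the barbs reach y = +-23 mm, with square backs 16 mm ahead of the shoulder, and spring inwards under a few newtons.
- socket: Socket (female) half of the buckle, black plastic, pinned to the clevis on the gauge's rod, level, 48 mm above the table. Origin: centre of its open mouth; x points into it (the way to push, away from the robot), z up. 52 mm wide, 17 thick, 53 long; mouth 40 mm wide, 9.5 high inside, bevelled lips. It moves only along x, on the gauge's spring: 1 mm for each 6 N.
- home (a point): Where plug_mid lies, axes as the socket's, when the plug is fully home: 17 mm in front of the mouth, the shoulder against the mouth; it moves with the socket. Pushing in meets 5 to 13 N as the barbs enter the mouth (about 18 mm short), then some 3 N as they slide, until they click out about 2 mm short; then it bears hard. Once clicked it has about 2 mm of backward play before the barbs catch.
- tester: The pull tester: aluminium base plate 300 by 110 mm, top 12 mm above the table, bearing the grey gauge, which stands 90 to 245 mm behind the mouth and 76 mm high. Fixed to the table. Origin on the table under the socket's mouth; the plate reaches 50 mm in front of it; axes as the socket's.
- needle (a joint): Needle of the analogue push-pull gauge behind the socket (round dial facing up, 62 mm across): 0.1 rad for each newton, positive for pulling the socket out towards the robot, negative for pushing. At 0 it points to the robot along the socket's -x; a tick every 5 N, long ticks at 15 N either way, a quarter turn from zero. 15 N of pull reads 1.5.
- small_plug: A small black plug half of another buckle, 28 mm wide, 10 mm thick; too small for the socket, to be left alone. Origin at the centre of the underside of its grip block.
- dring: A steel D-ring, 44 by 40 mm, 6 mm thick, lying flat; to be left alone. Origin at its middle on the table.
- cone: A cone of black thread, 76 mm across the foot and 130 mm tall; to be left alone. Origin at the centre of its foot.
- bobbin: A steel bobbin, 26 mm across and 12 mm high; to be left alone. Origin at the centre of its underside.
- tri_glide: A black three-bar strap slider, 28 by 47 mm, 5 mm thick, lying flat; to be left alone. Origin at its middle on the table.
- snips: Steel thread snips, 115 mm long, 6 mm thick, lying flat; to be left alone. Origin near their middle.
- mallet: A wooden mallet, 255 mm long, head 60 mm across, lying on the table; to be left alone. Origin in its handle, on the table.
Things that resemble listed ones, but are neither listed nor needed, are in the scene too. What is shaped like the plug but red or turquoise is not meant.

How it is judged:
On the way, in this order (a step that is already met when the one before it is completed fails the run):
1. the plug is clicked fully home in the socket: its shoulder within 2 mm of the mouth, centred within 3 mm and in line (x of plug_mid in the frame of socket above -0.019 m and y of plug_mid in the frame of socket between -0.003 and 0.003 m and z of plug_mid in the frame of socket between -0.004 and 0.004 m and angle between the x axis of plug_mid and the x axis of socket, either way round below 0.12 rad), for 0.15 s.
2. the joint is held under a pull of 12.5 to 17.5 N on the gauge, through the plug, for 1.8 s without a break (value of joint needle between 1.25 and 1.75 rad and contact force between plug and socket above 8 N and x of plug_mid in the frame of socket above -0.021 m), for 1.8 s.
At the end, for the whole second after the job is handed in: The plug stays clicked in the socket on the tester (shoulder within 4 mm of the mouth, its play included, centred within 4 mm, in line within 10 degrees), released and at rest, with the gauge back within 1 N of zero (x of plug_mid in the frame of socket above -0.021 m and y of plug_mid in the frame of socket between -0.004 and 0.004 m and angle between the x axis of plug_mid and the x axis of socket, either way round below 0.17 rad and value of joint needle between -0.1 and 0.1 rad and linear speed of plug below 0.02 m/s); the robot touches nothing.
It fails at once if the gauge is loaded past 20 N, pushing or pulling (value of joint needle above 2 rad or value of joint needle below -2 rad).
It fails at once if another thing on the table is moved by more than 3 cm (distance of any of small_plug, dring, cone, bobbin, tri_glide, snips, mallet from where it was at the start of the episode above 0.03 m).
It also fails if it takes over 61 s, if anything falls off the work surface, if the arm or the gripper's body presses on something with over 40 N, if the wrist force passes 120 N, or if a joint passes its speed limit or range.

## Working session

There is one attempt and no reset: what is moved stays moved. The work goes in short steps, Python scripts to look and compute and a tool call to move; the robot and the scene stay as the last step left them, time stands still between calls to the robot, and variables do not carry over. Pictures are saved under pics/ and viewed, about 8 in all and at most 12, crops included, and the job is handed in when it is done.

Besides the shell and the picture viewer there is one more tool, called after "Request:" by a JSON object that holds its "name" and its "arguments". play_rows: Moves the arm, as the interface text tells. Its arguments: {"type":"object","properties":{"series":{"type":"array","items":{"type":"object","properties":{"rx":{"type":"number"},"ry":{"type":"number"},"rz":{"type":"number"},"tx":{"type":"number"},"ty":{"type":"number"},"tz":{"type":"number"},"grip":{"type":"number"}}}}},"required":["series"]}

```bash
mkdir -p pics; ls
cat > h.py <<'E'
import numpy as np, cv2
from cell import sensors, vision, ticket
def cap(n,f):
    d=vision.read_camera(n); np.savez(f'{f}.npz',**d); cv2.imwrite(f'pics/{f}.png',d['color'][...,::-1]); return d
def world(d,u,v,z=None,h=None):
    K,R,t=d['camera_matrix'],d['R'],d['t']
    r=np.linalg.inv(K)@[u,v,1]
    if h is not None:
        c=-R.T@t; w=R.T@r; return c+w*(h-c[2])/w[2]
    if z is None: z=d['z_map'][int(v),int(u)]
    return R.T@(r*z-t)
def pix(d,X):
    p=d['camera_matrix']@(d['R']@X+d['t']); return p[:2]/p[2]
E
python3 - <<'E'
from h import *
s=sensors.sense(); print(s)
for n in('top','side'):
    d=cap(n,n+'0'); print(n,-d['R'].T@d['t'],d['R'].round(3).tolist(),d['camera_matrix'][0,0])
a=cv2.imread('pics/top0.png'); cv2.imwrite('pics/top0b.png',cv2.resize(a,(800,600),interpolation=cv2.INTER_CUBIC))
a=cv2.imread('pics/side0.png'); cv2.imwrite('pics/side0b.png',cv2.resize(a,(800,600),interpolation=cv2.INTER_CUBIC))
E
```

```text
pics
{'time': 0.0, 'qpos': array([ 1.28998076e+00,  2.60687848e-01, -1.39397287e-01,  1.17271207e+00,
        6.88137484e-06,  1.57078199e+00]), 'joint_velocities': array([-7.56336036e-04,  3.28666088e-05,  5.73472384e-04, -5.72743690e-04,
       -1.36654556e-03, -7.96751262e-04]), 'joint_efforts': array([-1.39650681e-03, -4.05681717e+01,  2.53920650e+01,  1.87783653e-02,
       -3.31179172e-04,  4.58565580e-06]), 'tool_pos': array([0.14530185, 0.50376297, 0.23045224]), 'tcp_rot': array([[-9.60833702e-01,  2.77125030e-01, -5.61133796e-04],
       [ 2.77125598e-01,  9.60831783e-01, -1.92059570e-03],
       [ 6.91004623e-06, -2.00087761e-03, -9.99997998e-01]]), 'wrist_force': array([-0.25032701,  0.72037847, -0.73926698]), 'wrist_torque': array([-0.04231008,  0.03487404,  0.01044382]), 'opening': 0.08535979576555906}
top [0.35476447 0.0159628  1.09620923] [[0.003, -1.0, 0.016], [-0.983, -0.006, -0.183], [0.183, -0.016, -0.983]] 371.67423253830646
side [ 0.01809027 -0.53600746  0.73660454] [[0.722, -0.692, -0.012], [-0.456, -0.462, -0.761], [0.52, 0.555, -0.649]] 400.3327825050469
```

View pics/top0b.png

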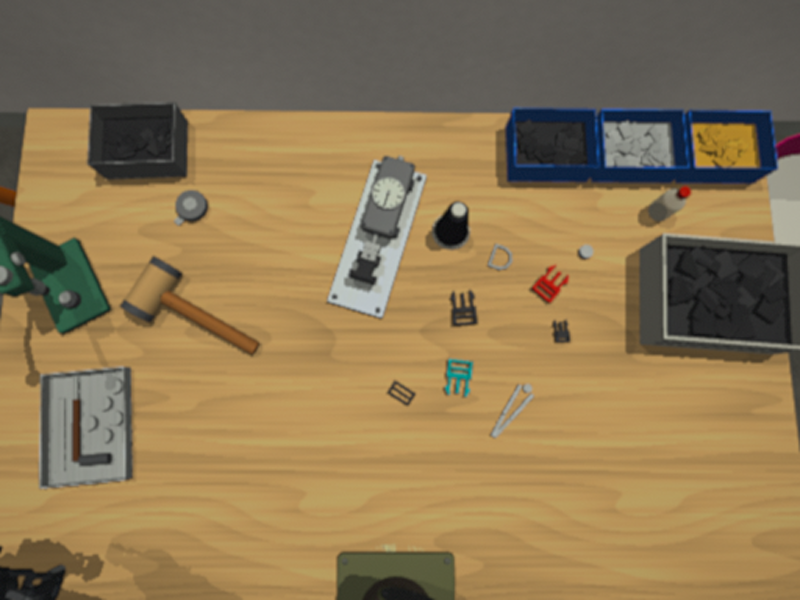

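View pics/side0b.png

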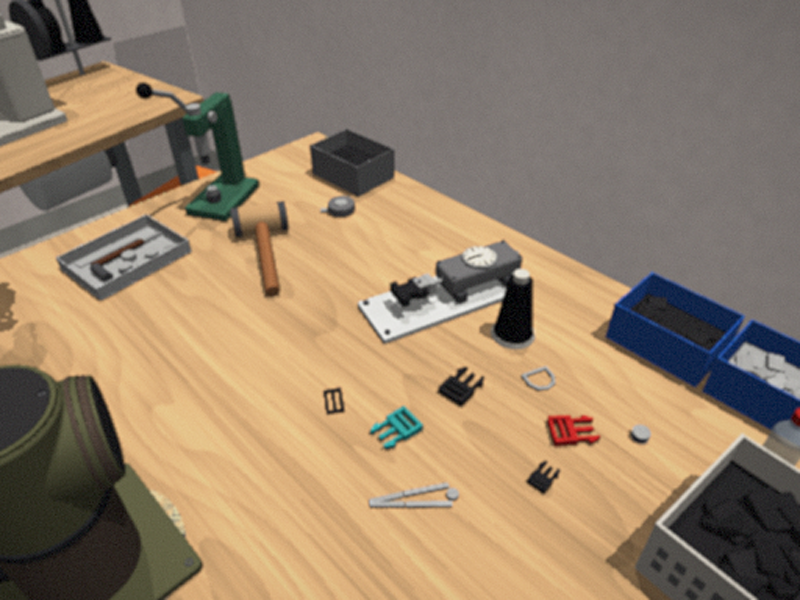

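The top view (800x600) shows the large black plug at about (463,308) with its prongs up, and the tester with its socket at about (363,268), axis tilted to the right. The small plug is at (561,331), the cone at (452,225) and the D-ring at (499,257). The side view shows the plug at (461,386) and the socket at (408,290). Next I'll enlarge the plug and the socket.

Run:
```python
import cv2,numpy as np
a=cv2.imread('pics/top0.png')
# crop tester 200..280 x 95..210 ; plug 280..312 x 180..212
c1=cv2.resize(a[95:210,200:280],None,fx=5,fy=5,interpolation=cv2.INTER_CUBIC)
c2=cv2.resize(a[178:216,278:316],None,fx=10,fy=10,interpolation=cv2.INTER_CUBIC)
o=np.zeros((580,790,3),np.uint8); o[:575,:400]=c1; o[:380,405:785]=c2
cv2.imwrite('pics/crop1.png',o)
```

```text
(no output)
```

View pics/crop1.png

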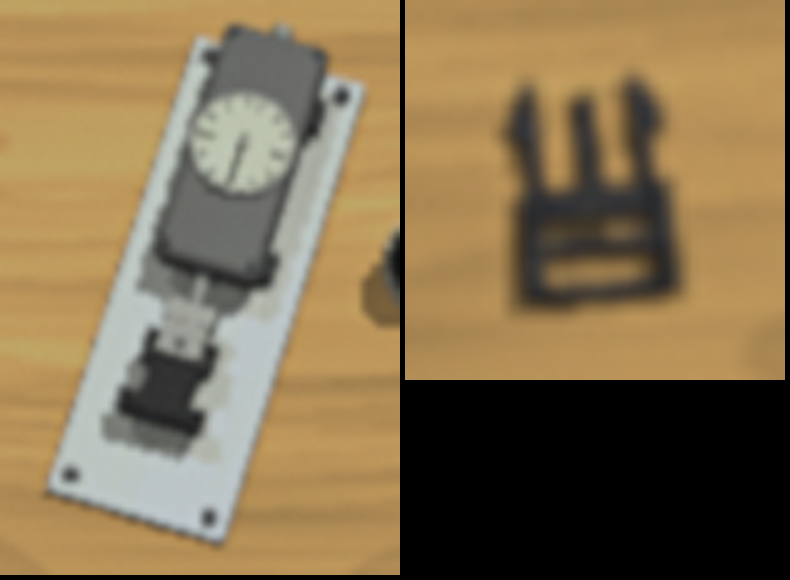

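The crop shows the plate corners at crop pixels (46,490), (224,543), (366,85) and (196,38), with the socket mouth edge from (118,410) to (195,435). The plug's block has its top corners at about (518,198) and (668,182), its rear corners at (515,300) and (680,292), and its prong tips at (525,85) and (636,75). I'll fit planar poses to these.

```bash
cat >> h.py <<'E'
from scipy.optimize import least_squares
def fit(d,model,px,x0):
    model=np.array(model,float);px=np.array(px,float)
    def f(p):
        c,s=np.cos(p[2]),np.sin(p[2])
        W=np.c_[p[0]+c*model[:,0]-s*model[:,1],p[1]+s*model[:,0]+c*model[:,1],model[:,2]]
        return (np.array([pix(d,w) for w in W])-px).ravel()
    r=least_squares(f,x0,x_scale=[.1,.1,1]); return r.x,f(r.x).reshape(-1,2)
E
python3 - <<'E'
from h import *
d=dict(np.load('top0.npz'))
T=lambda p,k,o:(np.array(p)+.5)/k-.5+o
pl=T([(46,490),(224,543),(366,85),(196,38)],5,[200,95])
m=[(-.05,.055,.012),(-.05,-.055,.012),(.25,-.055,.012),(.25,.055,.012)]
p,r=fit(d,m,pl,[.5,.05,0]); print('tester',p,np.abs(r).max())
pg=T(np.array([(518,200),(668,184),(680,293),(513,302),(525,85),(636,75)])-[405,0],10,[278,178])
m=[(.017,.023,.014),(.017,-.023,.014),(-.017,-.023,.010),(-.017,.023,.010),(.05,.0175,.007),(.05,-.0175,.007)]
q,r=fit(d,m,pg,[.45,-.05,0]); print('plug',q,r.round(2).tolist())
# socket mouth edge at top z=.0565 
for u in [(118,410),(195,435)]:
    a,b=T(u,5,np.array([200,95])); print(world(d,a,b,h=.0565))
# depth of block and socket
Z=d['z_map']
def hts(c,rad):
    u,v=pix(d,c).round().astype(int)
    out=[world(d,i,j) for j in range(v-rad,v+rad+1) for i in range(u-rad,u+rad+1) if Z[j,i]>0]; return np.array(out)
H=hts([q[0],q[1],.01],18); print('plug pts z>6mm',(H[:,2]>.007).sum(),H[H[:,2]>.007].mean(0),H[:,2].max(),np.percentile(H[:,2],10))
c,s=np.cos(p[2]),np.sin(p[2])
S=hts([p[0]+.025*c,p[1]+.025*s,.05],16)
L=(S[:,:2]-p[:2])@np.array([[c,-s],[s,c]]); k=(S[:,2]>.04)
print('socket local x',L[k,0].min(),L[k,0].max(),'y',np.percentile(L[k&(L[:,0]<.02),1],[0,50,100]),'z',np.percentile(S[k,2],[5,50,95]))
for n in['cone']:
    print(world(d,*(np.array([452,240])*.64),h=0))
E
```

```text
tester [ 0.5836425   0.06475832 -0.28977142] 0.41623170284150035
plug [ 0.52527886 -0.12796447  0.06289928] [[-0.39, -0.95], [0.07, -0.22], [-0.36, 0.42], [0.85, 0.41], [-0.36, -0.01], [0.17, 0.35]]
[0.59050593 0.08710188 0.0565    ]
[0.57615995 0.04288475 0.0565    ]
plug pts z>6mm 197 [ 0.53619946 -0.1277565   0.01150537] 0.017265204364571976 -0.003273843005026561
socket local x -0.0007944513112086104 0.07813554597199947 y [-0.02448459  0.00043492  0.0274174 ] z [0.0456452  0.05600133 0.06197082]
[ 0.67685615 -0.10989283  0.        ]
```

Request:
{"name": "play_rows", "arguments": {"series": [{"tx":-25,"ty":-23},{"tx":-41.6,"ty":-38.6},{"tx":-41.6,"ty":-38.6},{"tx":-41.6,"ty":-38.6},{"tx":-41.6,"ty":-38.6},{"tx":-41.6,"ty":-38.6}]}}

```text
invalid input at $.series[0]: expected keys rx, ry, rz, tx, ty, tz, grip
```

```bash
cat >> h.py <<'E'
def go(x,y,z,yaw=None):
    s=sensors.sense(); R=s['tcp_rot']; D=R.T@(np.array([x,y,z])-s['tool_pos'])*1000
    cur=np.arctan2(R[1,1],R[0,1]); 
    print('t',round(s['time'],2),'pos',s['tool_pos'].round(4),'q',s['qpos'].round(2),'shift mm',D.round(1),'rz',None if yaw is None else round(-(yaw-cur),4),'tilt',R[:2,2].round(4),'F',s['wrist_force'].round(1),'open',round(s['opening'],4))
E
python3 -c "
from h import *
go(.525,-.128,.12,np.pi/2+.063)"
```

```text
t 0.1 pos [0.1453 0.5038 0.2305] q [ 1.29  0.26 -0.14  1.17 -0.    1.57] shift mm [-539.9 -501.7  111.4] rz -0.3438 tilt [-0.0005 -0.0017] F [ 0.1 -0.5  0.2] open 0.0857
```

All keys are required.

Request:
{"name": "play_rows", "arguments": {"series": [{"rx":0,"ry":0,"rz":0,"tx":-25,"ty":-23,"tz":0,"grip":85},{"rx":0,"ry":0,"rz":0,"tx":-41,"ty":-38,"tz":0,"grip":85},{"rx":0,"ry":0,"rz":0,"tx":-41,"ty":-38,"tz":0,"grip":85},{"rx":0,"ry":0,"rz":0,"tx":-41,"ty":-38,"tz":0,"grip":85},{"rx":0,"ry":0,"rz":0,"tx":-41,"ty":-38,"tz":0,"grip":85},{"rx":0,"ry":0,"rz":0,"tx":-41,"ty":-38,"tz":0,"grip":85}]}}

```text
time: 0.85
tool_pos: [0.3079, 0.2344, 0.2311]
tcp_rot: [[-0.961, 0.277, 0.0], [0.277, 0.961, -0.0], [-0.0, -0.0, -1.0]]
wrist_force: [1.3, -0.2, -0.0]
opening: 0.0853
```

```bash
python3 -c "
from h import *
go(.525,-.128,.12,np.pi/2+.063)"
```

```text
t 0.85 pos [0.3079 0.2344 0.2311] q [ 0.65  0.02 -0.43  1.12 -0.    0.93] shift mm [-308.8 -288.2  111.2] rz -0.3433 tilt [ 0.0001 -0.0001] F [ 1.3 -0.2 -0. ] open 0.0853
```

Request:
{"name": "play_rows", "arguments": {"series": [{"rx":0,"ry":0,"rz":0,"tx":-41,"ty":-38,"tz":0,"grip":85},{"rx":0,"ry":0,"rz":0,"tx":-41,"ty":-38,"tz":0,"grip":85},{"rx":0,"ry":0,"rz":0,"tx":-41,"ty":-38,"tz":0,"grip":85},{"rx":0,"ry":0,"rz":0,"tx":-41,"ty":-38,"tz":0,"grip":85},{"rx":0,"ry":0,"rz":0,"tx":-41,"ty":-38,"tz":0,"grip":85},{"rx":0,"ry":0,"rz":0,"tx":-41,"ty":-38,"tz":0,"grip":85},{"rx":0,"ry":0,"rz":0,"tx":-41,"ty":-38,"tz":0,"grip":75},{"rx":0,"ry":0,"rz":0,"tx":-21.8,"ty":-22.2,"tz":10,"grip":70},{"rx":0,"ry":0,"rz":-0.172,"tx":0,"ty":0,"tz":40,"grip":68},{"rx":0,"ry":0,"rz":-0.172,"tx":0,"ty":0,"tz":40,"grip":68}]}}

```text
time: 2.1
tool_pos: [0.5245, -0.1272, 0.14]
tcp_rot: [[-0.998, -0.068, 0.0], [-0.068, 0.998, -0.0], [-0.0, -0.0, -1.0]]
wrist_force: [0.8, -0.2, 0.1]
opening: 0.068
```

Run:
```python
from h import *
go(.525,-.128,.0,np.pi/2+.063)
d=cap('side','side1')
u,v=pix(d,[.525,-.128,.03]).astype(int); print(u,v)
a=d['color'][max(v-75,0):v+45,u-80:u+80,::-1]; cv2.imwrite('pics/s1.png',cv2.resize(a,None,fx=5,fy=5,interpolation=cv2.INTER_CUBIC))
```

```text
t 2.1 pos [ 0.5245 -0.1272  0.14  ] q [-0.24  0.34 -0.27  0.96  0.   -0.31] shift mm [ -0.4  -0.8 140. ] rz 0.0046 tilt [ 0.0003 -0.    ] F [ 0.8 -0.2  0.1] open 0.068
292 242
```

View pics/s1.png

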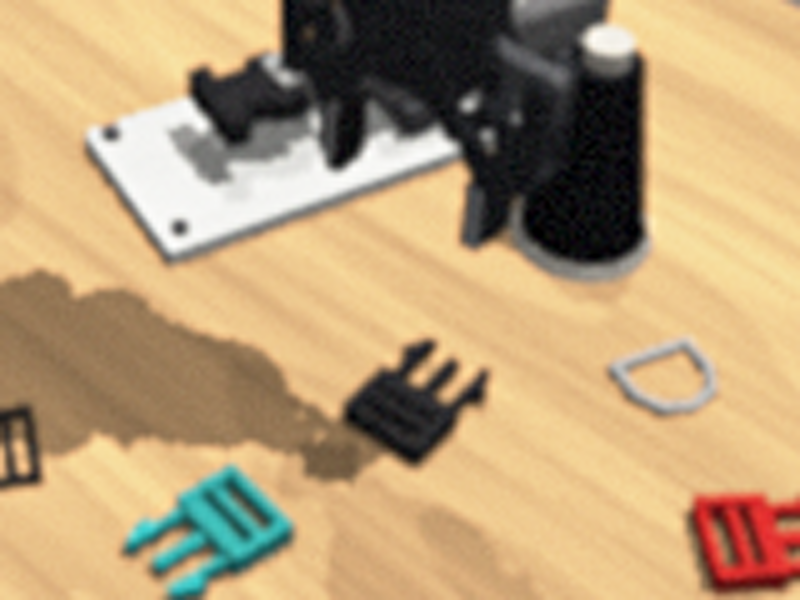

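The side crop shows the plug at about (405,412), with block corners at roughly (347,405), (418,447), (455,405) and (380,372). The fingers hang well above it with their tips at (343,160) and (480,240). I'll fit the side view as a cross-check and start descending.

Run:
```python
from h import *
d=dict(np.load('side1.npz'))
px=(np.array([(347,405),(418,447),(455,405),(380,370),(420,345),(485,375)])+.5)/5-.5+[212,167]
m=[(-.017,.023,.014),(-.017,-.023,.014),(.017,-.023,.014),(.017,.023,.014),(.05,.0175,.007),(.05,-.0175,.007)]
q,r=fit(d,m,px,[.52,-.13,0]); print(q,r.round(1).tolist())
```

```text
[ 0.52204568 -0.12921047  0.15525177] [[-1.6, 0.5], [0.5, 1.0], [0.8, 0.6], [-0.3, -0.9], [0.8, -0.8], [-0.2, -0.6]]
```

Request:
{"name": "play_rows", "arguments": {"series": [{"rx":0,"ry":0,"rz":0,"tx":0,"ty":0,"tz":40,"grip":68},{"rx":0,"ry":0,"rz":0,"tx":0,"ty":0,"tz":40,"grip":68}]}}

```text
time: 2.4
tool_pos: [0.5247, -0.1265, 0.061]
tcp_rot: [[-0.998, -0.061, 0.001], [-0.061, 0.998, -0.0], [-0.001, -0.0, -1.0]]
wrist_force: [0.0, 0.6, -0.5]
opening: 0.0678
```

Request:
{"name": "play_rows", "arguments": {"series": [{"rx":0,"ry":0,"rz":-0.02,"tx":1,"ty":-2,"tz":30,"grip":68},{"rx":0,"ry":0,"rz":0,"tx":0,"ty":0,"tz":20,"grip":62},{"rx":0,"ry":0,"rz":0,"tx":0,"ty":0,"tz":10,"grip":58},{"rx":0,"ry":0,"rz":0,"tx":0,"ty":0,"tz":0,"grip":53},{"rx":0,"ry":0,"rz":0,"tx":0,"ty":0,"tz":0,"grip":50}]}}

```text
time: 3.02
tool_pos: [0.5243, -0.1287, 0.0023]
tcp_rot: [[-0.997, -0.083, 0.002], [-0.083, 0.997, -0.0], [-0.002, -0.001, -1.0]]
wrist_force: [0.4, -1.1, 0.5]
opening: 0.0497
```

Run:
```python
from h import *
go(.525,-.128,.0,np.pi/2+.063)
d=cap('side','side2')
u,v=pix(d,[.525,-.128,.02]).astype(int); print(u,v)
a=d['color'][v-40:v+35,u-50:u+50,::-1]; cv2.imwrite('pics/s2.png',cv2.resize(a,None,fx=8,fy=8,interpolation=cv2.INTER_CUBIC))
```

```text
t 3.02 pos [ 0.5243 -0.1287  0.0023] q [-0.24  0.48 -0.46  0.63 -0.   -0.32] shift mm [-0.8  0.7  2.3] rz 0.0197 tilt [ 0.0016 -0.0004] F [ 0.4 -1.1  0.5] open 0.0497
291 245
```

View pics/s2.png

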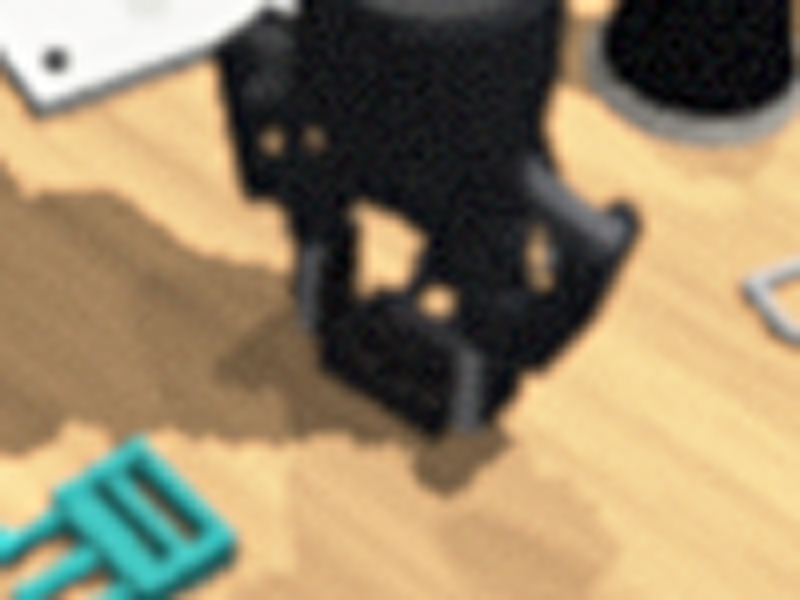

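The fingers straddle the block, with tips at (310,325) and (470,430), just above the table. I'll go 3 mm lower and close.

Request:
{"name": "play_rows", "arguments": {"series": [{"rx":0,"ry":0,"rz":0,"tx":0,"ty":0,"tz":3,"grip":50},{"rx":0,"ry":0,"rz":0,"tx":0,"ty":0,"tz":0,"grip":40},{"rx":0,"ry":0,"rz":0,"tx":0,"ty":0,"tz":0,"grip":36},{"rx":0,"ry":0,"rz":0,"tx":0,"ty":0,"tz":0,"grip":36},{"rx":0,"ry":0,"rz":0,"tx":0,"ty":0,"tz":0,"grip":36}]}}

```text
time: 3.7
tool_pos: [0.5241, -0.1287, -0.001]
tcp_rot: [[-0.997, -0.083, 0.001], [-0.083, 0.997, -0.0], [-0.001, -0.0, -1.0]]
wrist_force: [-1.7, 0.1, 6.2]
opening: 0.0442
```

Run:
```python
from h import *
go(.507,.0877,.0,np.pi/2-.29)
```

```text
t 3.7 pos [ 0.5241 -0.1287 -0.001 ] q [-0.24  0.49 -0.46  0.62  0.   -0.32] shift mm [ -0.9 217.1  -1.1] rz 0.3731 tilt [ 0.0015 -0.0004] F [-1.7  0.1  6.2] open 0.0442
```

Request:
{"name": "play_rows", "arguments": {"series": [{"rx":0,"ry":0,"rz":0,"tx":0,"ty":0,"tz":-15,"grip":36},{"rx":0,"ry":0,"rz":0,"tx":0,"ty":0,"tz":-26,"grip":36},{"rx":0,"ry":0,"rz":0,"tx":0,"ty":20,"tz":0,"grip":36},{"rx":0,"ry":0,"rz":0,"tx":0,"ty":45,"tz":0,"grip":36},{"rx":0,"ry":0,"rz":0,"tx":0,"ty":45,"tz":0,"grip":36},{"rx":0,"ry":0,"rz":0,"tx":0,"ty":45,"tz":0,"grip":36},{"rx":0,"ry":0,"rz":0,"tx":0,"ty":45,"tz":0,"grip":36},{"rx":0,"ry":0,"rz":0.124,"tx":0,"ty":17,"tz":0,"grip":36},{"rx":0,"ry":0,"rz":0.124,"tx":0,"ty":0,"tz":0,"grip":36},{"rx":0,"ry":0,"rz":0.124,"tx":0,"ty":0,"tz":0,"grip":36}]}}

```text
time: 4.95
tool_pos: [0.5038, 0.0891, 0.0386]
tcp_rot: [[-0.958, 0.287, -0.002], [0.287, 0.958, 0.0], [0.002, -0.0, -1.0]]
wrist_force: [0.5, -0.1, -0.5]
opening: 0.0442
```

Run:
```python
from h import *
go(.507,.0877,.040,np.pi/2-.29)
d=cap('side','side3'); e=cap('top','top3')
u,v=pix(d,[.55,.075,.048]).astype(int); print(u,v)
a=d['color'][v-37:v+37,u-50:u+50,::-1]
U,V=pix(e,[.56,.075,.048]).astype(int); print(U,V)
b=e['color'][V-40:V+34,U-25:U+25,::-1]
A=cv2.resize(a,(500,370),interpolation=cv2.INTER_CUBIC); B=cv2.resize(b,(250,370),interpolation=cv2.INTER_CUBIC)
o=np.hstack([A,B]); cv2.imwrite('pics/s3.png',o)
```

```text
t 4.95 pos [0.5038 0.0891 0.0386] q [ 0.17  0.4  -0.48  0.69  0.    0.47] shift mm [-3.4 -0.5 -1.4] rz -0.001 tilt [-0.002   0.0001] F [ 0.5 -0.1 -0.5] open 0.0442
241 192
227 187
```

View pics/s3.png

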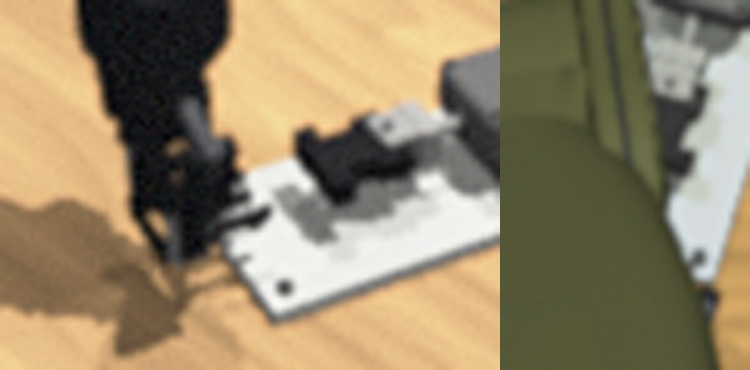

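The side crop shows the prongs at (265,212) pointing at the socket mouth (about (325,165)). The arm blocks the top view. I'll check alignment in the tester frame with the depth data.

Run:
```python
from h import *
d=dict(np.load('side3.npz')); Z=d['z_map']; p=np.array([0.5836,0.0648]);yw=-.2898
s=sensors.sense()
K,R,t=d['camera_matrix'],d['R'],d['t']
v,u=np.mgrid[120:260,150:350]; z=Z[v,u]; k=z>0
C=np.linalg.inv(K)@np.array([u[k],v[k],np.ones(k.sum())])*z[k]; W=(R.T@(C-t[:,None])).T
c,sn=np.cos(yw),np.sin(yw)
L=np.c_[(W[:,:2]-p)@np.array([[c,-sn],[sn,c]]),W[:,2]]*1000
print('tcp local',((s['tool_pos'][:2]-p)@np.array([[c,-sn],[sn,c]])*1000).round(1))
print('plate z',np.median(L[(abs(L[:,1])<50)&(L[:,0]>20)&(L[:,0]<200)&(L[:,2]<22),2]))
sk=L[(L[:,0]>-10)&(L[:,0]<50)&(abs(L[:,1])<40)&(L[:,2]>40)]
tp=sk[sk[:,2]>52]; print('socket top z',np.median(tp[:,2]),len(tp),'x',np.percentile(tp[:,0],[1,50,99]),'y for x 0..12',np.percentile(sk[(sk[:,0]<12),1],[1,99]), 'all sk x',np.percentile(sk[:,0],[0,1,5]))
pr=L[(L[:,0]>-65)&(L[:,0]<-20)&(abs(L[:,1])<40)&(L[:,2]>32)&(L[:,2]<70)]
for a in range(-65,-20,5):
    q=pr[(pr[:,0]>=a)&(pr[:,0]<a+5)]
    if len(q): print(a,len(q),'y',np.percentile(q[:,1],[0,50,100]).round(1),'z',np.percentile(q[:,2],[5,50,95]).round(1))
```

```text
tcp local [-83.1   0.1]
plate z 11.40999257617183
socket top z 55.255135985802724 205 x [-2.69975628 22.97309424 48.89409034] y for x 0..12 [-28.29231342  24.23416676] all sk x [-3.14605066 -2.72653266 -1.19941529]
-65 7 y [-24.4 -19.9 -16. ] z [43.  49.2 49.4]
-60 6 y [-21.7 -19.2 -17.2] z [41.1 47.  49.4]
-55 8 y [-25.9 -20.4 -14.9] z [43.2 47.4 51. ]
-50 13 y [-26.4 -18.2  -0.8] z [42.4 48.4 50.7]
-45 13 y [-26.2  -4.9   1.1] z [44.2 48.4 50.6]
-40 13 y [-22.1  -4.8  14.9] z [42.6 47.9 50.9]
-35 2 y [-16.4  -2.1  12.1] z [44.6 46.3 47.9]
```

Request:
{"name": "play_rows", "arguments": {"series": [{"rx":0,"ry":-0.002,"rz":0,"tx":0,"ty":0,"tz":-1.4,"grip":36},{"rx":0,"ry":0,"rz":0,"tx":-12,"ty":0,"tz":0,"grip":36},{"rx":0,"ry":0,"rz":0,"tx":-16,"ty":0,"tz":0,"grip":36},{"rx":0,"ry":0,"rz":0,"tx":0,"ty":0,"tz":0,"grip":36}]}}

```text
time: 5.55
tool_pos: [0.5349, 0.0794, 0.041]
tcp_rot: [[-0.958, 0.286, 0.005], [0.286, 0.958, -0.0], [-0.004, 0.001, -1.0]]
wrist_force: [0.1, 1.0, 0.1]
opening: 0.0448
```

```bash
cat >> h.py <<'E'
P=np.array([0.5836,0.0648]);YW=-.2898
def st():
    s=sensors.sense(); c,n=np.cos(YW),np.sin(YW); M=np.array([[c,n],[-n,c]])
    R=s['tcp_rot']
    print('t',round(s['time'],2),'local xy mm',(M@(s['tool_pos'][:2]-P)*1000).round(2),'z',(s['tool_pos'][2]*1000).round(2),'F local',(M@s['wrist_force'][:2]).round(1),s['wrist_force'][2].round(1),'T',s['wrist_torque'].round(2),'yaw err',round(np.arctan2(R[1,1],R[0,1])-np.pi/2-YW,4),'tilt',R[:2,2].round(4),'open',round(s['opening'],4))
E
python3 -c "
from h import *
st()"
```

```text
t 5.55 local xy mm [-5.081e+01  3.000e-02] z 41.03 F local [-0.2  1. ] 0.1 T [0.04 0.03 0.  ] yaw err -0.0 tilt [ 0.0046 -0.0003] open 0.0448
```

Request:
{"name": "play_rows", "arguments": {"series": [{"rx":0,"ry":0,"rz":0,"tx":0,"ty":0,"tz":0.8,"grip":36},{"rx":0,"ry":0,"rz":0,"tx":-2,"ty":0,"tz":0,"grip":36},{"rx":0,"ry":0,"rz":0,"tx":-2,"ty":0,"tz":0,"grip":36},{"rx":0,"ry":0,"rz":0,"tx":-2,"ty":0,"tz":0,"grip":36}]}}

```text
time: 6.05
tool_pos: [0.538, 0.0781, 0.04]
tcp_rot: [[-0.959, 0.285, 0.002], [0.285, 0.959, -0.0], [-0.002, 0.0, -1.0]]
wrist_force: [-1.4, -0.1, 0.7]
opening: 0.0444
```

```bash
python3 -c "
from h import *
st()"
```

```text
t 6.05 local xy mm [-47.51  -0.27] z 40.04 F local [-1.3 -0.5] 0.7 T [ 0.13  0.25 -0.03] yaw err 0.0012 tilt [ 0.0019 -0.0005] open 0.0444
```

Request:
{"name": "play_rows", "arguments": {"series": [{"rx":0,"ry":0,"rz":0,"tx":0,"ty":0,"tz":0,"grip":36},{"rx":0,"ry":0,"rz":0,"tx":0,"ty":0,"tz":0,"grip":36}]}}

```text
time: 6.3
tool_pos: [0.5379, 0.0781, 0.04]
tcp_rot: [[-0.959, 0.285, 0.002], [0.285, 0.959, -0.0], [-0.002, 0.0, -1.0]]
wrist_force: [-1.5, 0.3, -0.5]
opening: 0.0446
```

```bash
python3 -c "
from h import *
st()
d=cap('side','side4'); u,v=pix(d,[.57,.07,.05]).astype(int)
a=cv2.resize(d['color'][v-25:v+25,u-33:u+33,::-1],None,fx=7,fy=7,interpolation=cv2.INTER_CUBIC)
u,v=pix(d,[.5836+.165*.958,.0648-.165*.286,.076]).astype(int)
b=cv2.resize(d['color'][v-17:v+17,u-22:u+22,::-1],None,fx=7,fy=7,interpolation=cv2.INTER_CUBIC)
o=np.zeros((350,775,3),np.uint8); o[:a.shape[0],:a.shape[1]]=a; o[:b.shape[0],465:465+b.shape[1]]=b; cv2.imwrite('pics/s4.png',o)
"
```

```text
t 6.3 local xy mm [-47.61  -0.29] z 39.97 F local [-1.5 -0.2] -0.5 T [0.07 0.06 0.01] yaw err 0.0011 tilt [ 0.0018 -0.0005] open 0.0446
```

View pics/s4.png

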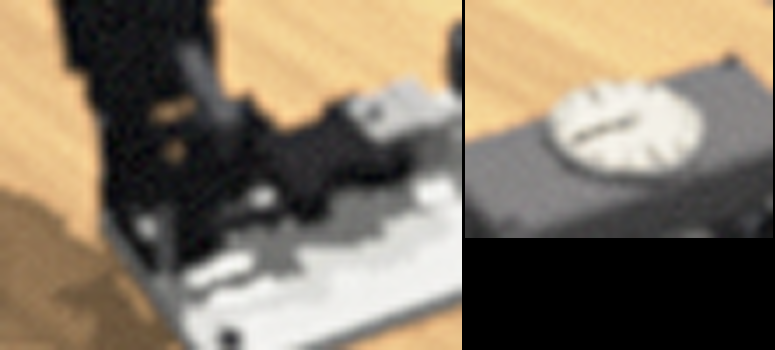

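The needle is near zero and the prongs are at the mouth, near (265,195) in the crop. I'll continue in small steps.

Request:
{"name": "play_rows", "arguments": {"series": [{"rx":0,"ry":0,"rz":0,"tx":-2,"ty":0,"tz":0,"grip":36},{"rx":0,"ry":0,"rz":0,"tx":0,"ty":0,"tz":0,"grip":36}]}}

```text
time: 6.6
tool_pos: [0.5387, 0.0775, 0.0397]
tcp_rot: [[-0.959, 0.285, -0.0], [0.285, 0.959, -0.0], [0.0, -0.0, -1.0]]
wrist_force: [-3.3, 2.1, 0.9]
opening: 0.0446
```

```bash
python3 -c "
from h import *
st()"
```

```text
t 6.6 local xy mm [-46.71  -0.64] z 39.7 F local [-3.8  1. ] 0.9 T [ 0.19  0.66 -0.09] yaw err 0.001 tilt [-0.0004 -0.0004] open 0.0446
```

Request:
{"name": "play_rows", "arguments": {"series": [{"rx":0,"ry":0,"rz":0,"tx":-2,"ty":0,"tz":0,"grip":36},{"rx":0,"ry":0,"rz":0,"tx":0,"ty":0,"tz":0,"grip":36}]}}

```text
time: 6.85
tool_pos: [0.5394, 0.0769, 0.0394]
tcp_rot: [[-0.959, 0.285, -0.003], [0.285, 0.959, -0.0], [0.002, -0.001, -1.0]]
wrist_force: [-6.5, 1.4, 2.7]
opening: 0.0448
```

```bash
python3 -c "
from h import *
st()"
```

```text
t 6.85 local xy mm [-45.8   -1.02] z 39.45 F local [-6.6 -0.6] 2.7 T [ 0.28  1.11 -0.1 ] yaw err 0.001 tilt [-0.0025 -0.0004] open 0.0448
```

Force is rising sooner than I expected, so I'll look closely before pushing harder.

Run:
```python
from h import *
d=cap('side','side5'); u,v=pix(d,[.57,.07,.05]).astype(int); print(u,v)
a=d['color'][v-22:v+22,u-26:u+26,::-1].astype(float)
a=255*(np.clip(a/255,0,1))**.45
a=cv2.resize(a.astype(np.uint8),None,fx=13,fy=13,interpolation=cv2.INTER_CUBIC)
# overlay predicted plug + socket model
s=sensors.sense(); c,n=np.cos(YW),np.sin(YW)
def q(X,o):
    p=pix(d,[o[0]+c*X[0]-n*X[1],o[1]+n*X[0]+c*X[1],X[2]]); return tuple(int(round(t)) for t in (p-[u-26,v-22]+.5)*13-.5)
o=s['tool_pos'][:2]; z=s['tool_pos'][2]+.008
for y in(-.0175,0,.0175): cv2.circle(a,q((.05,y,z),o),4,(0,255,0),-1)
for x in(-.017,.017):
  for y in(-.023,.023): cv2.circle(a,q((x,y,z+.007),o),4,(0,255,255),-1)
pts=[q((0,y,h),P) for y,h in((-.026,.0395),(.026,.0395),(.026,.0565),(-.026,.0565))]
cv2.polylines(a,[np.array(pts)],True,(0,0,255),1)
cv2.imwrite('pics/s5.png',a); print(a.shape)
```

```text
248 189
(572, 676, 3)
```

View pics/s5.png

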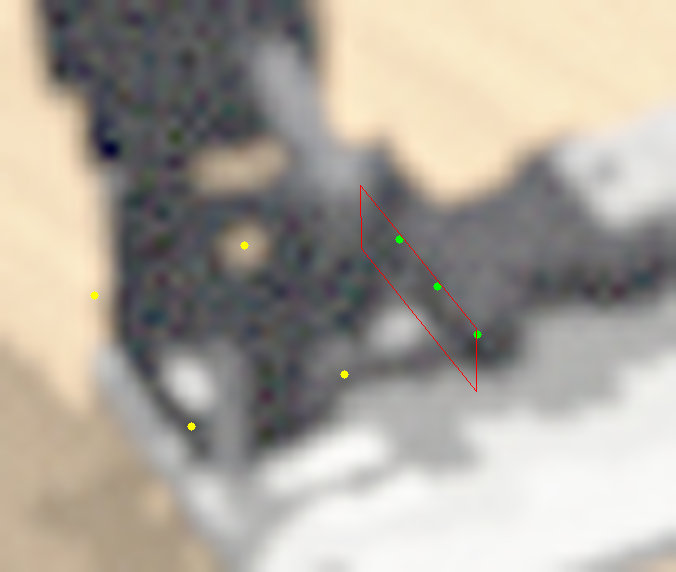

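The overlay roughly agrees with the image, apart from the side camera's own offset, and the prongs are at the mouth by about (480,340). y and z have drifted by about 1 mm and 0.5 mm. I'll back off, recentre and re-advance.

Request:
{"name": "play_rows", "arguments": {"series": [{"rx":0,"ry":0,"rz":0,"tx":6,"ty":0,"tz":0,"grip":36},{"rx":0,"ry":0,"rz":0,"tx":0,"ty":1,"tz":-0.6,"grip":36},{"rx":0,"ry":0,"rz":0,"tx":0,"ty":0,"tz":0,"grip":36}]}}

```text
time: 7.28
tool_pos: [0.5376, 0.0796, 0.041]
tcp_rot: [[-0.959, 0.285, 0.004], [0.285, 0.959, -0.001], [-0.004, 0.001, -1.0]]
wrist_force: [-0.7, -0.7, -0.4]
opening: 0.0444
```

```bash
python3 -c "
from h import *
st()"
```

```text
t 7.28 local xy mm [-48.34   1.07] z 41.0 F local [-0.5 -0.9] -0.4 T [-0.01  0.    0.  ] yaw err 0.001 tilt [ 0.0042 -0.0006] open 0.0444
```

Request:
{"name": "play_rows", "arguments": {"series": [{"rx":0,"ry":0,"rz":0,"tx":0,"ty":0,"tz":0,"grip":36}]}}

```text
time: 7.4
tool_pos: [0.5371, 0.0795, 0.0408]
tcp_rot: [[-0.959, 0.285, 0.003], [0.285, 0.959, -0.001], [-0.003, 0.0, -1.0]]
wrist_force: [0.1, 0.3, 0.1]
opening: 0.0444
```

```bash
python3 -c "
from h import *
st()"
```

```text
t 7.4 local xy mm [-48.81   0.83] z 40.79 F local [-0.   0.3] 0.1 T [-0.   -0.    0.04] yaw err 0.0009 tilt [ 0.0031 -0.0006] open 0.0444
```

Request:
{"name": "play_rows", "arguments": {"series": [{"rx":0,"ry":0,"rz":0,"tx":0,"ty":-1.9,"tz":0.6,"grip":36},{"rx":0,"ry":0,"rz":0,"tx":-2,"ty":0,"tz":0,"grip":36},{"rx":0,"ry":0,"rz":0,"tx":0,"ty":0,"tz":0,"grip":36}]}}

```text
time: 7.78
tool_pos: [0.5377, 0.0772, 0.0399]
tcp_rot: [[-0.959, 0.285, 0.002], [0.285, 0.959, -0.0], [-0.002, 0.0, -1.0]]
wrist_force: [-0.3, 1.6, 0.0]
opening: 0.0445
```

```bash
python3 -c "
from h import *
st()"
```

```text
t 7.78 local xy mm [-47.52  -1.2 ] z 39.86 F local [-0.8  1.4] 0.0 T [0.17 0.11 0.04] yaw err 0.0009 tilt [ 0.0016 -0.0003] open 0.0445
```

Request:
{"name": "play_rows", "arguments": {"series": [{"rx":0,"ry":0,"rz":0,"tx":-2,"ty":0,"tz":0,"grip":36},{"rx":0,"ry":0,"rz":0,"tx":0,"ty":0,"tz":0,"grip":36}]}}

```text
time: 8.02
tool_pos: [0.5384, 0.0766, 0.0397]
tcp_rot: [[-0.959, 0.285, -0.0], [0.285, 0.959, -0.0], [0.0, -0.001, -1.0]]
wrist_force: [-2.4, 0.3, 0.4]
opening: 0.0442
```

```bash
python3 -c "
from h import *
st()"
```

```text
t 8.03 local xy mm [-46.68  -1.59] z 39.67 F local [-2.4 -0.4] 0.4 T [ 0.21  0.68 -0.08] yaw err 0.001 tilt [-0.0004 -0.0005] open 0.0442
```

Request:
{"name": "play_rows", "arguments": {"series": [{"rx":0,"ry":0,"rz":0,"tx":-2,"ty":0,"tz":0,"grip":36},{"rx":0,"ry":0,"rz":0,"tx":0,"ty":0,"tz":0,"grip":36}]}}

```text
time: 8.28
tool_pos: [0.5391, 0.076, 0.0394]
tcp_rot: [[-0.959, 0.285, -0.003], [0.285, 0.959, -0.0], [0.002, -0.001, -1.0]]
wrist_force: [-5.2, 0.9, 1.7]
opening: 0.0449
```

```bash
python3 -c "
from h import *
st()"
```

```text
t 8.28 local xy mm [-45.89  -1.96] z 39.4 F local [-5.3 -0.6] 1.7 T [ 0.25  1.22 -0.13] yaw err 0.001 tilt [-0.0027 -0.0005] open 0.0449
```

The z-moment (-0.13 Nm at about 5 N) puts the contact at y of about -20 mm, so the right prong is catching the lip. I'll back off, shift +y and try again.

Request:
{"name": "play_rows", "arguments": {"series": [{"rx":0,"ry":0,"rz":0,"tx":5,"ty":0,"tz":0,"grip":36},{"rx":0,"ry":0,"rz":0,"tx":0,"ty":2.8,"tz":0,"grip":36},{"rx":0,"ry":0,"rz":0,"tx":-3,"ty":0,"tz":0,"grip":36},{"rx":0,"ry":0,"rz":0,"tx":0,"ty":0,"tz":0,"grip":36}]}}

```text
time: 8.78
tool_pos: [0.5414, 0.0791, 0.0402]
tcp_rot: [[-0.959, 0.285, 0.003], [0.285, 0.959, -0.001], [-0.003, -0.0, -1.0]]
wrist_force: [-0.4, -0.0, -1.1]
opening: 0.0447
```

```bash
python3 -c "
from h import *
st()"
```

```text
t 8.78 local xy mm [-44.55   1.67] z 40.17 F local [-0.4 -0.2] -1.1 T [-0.   -0.02 -0.  ] yaw err 0.0008 tilt [ 0.0032 -0.001 ] open 0.0447
```

Request:
{"name": "play_rows", "arguments": {"series": [{"rx":0,"ry":0,"rz":0,"tx":-2,"ty":0,"tz":0,"grip":36},{"rx":0,"ry":0,"rz":0,"tx":0,"ty":0,"tz":0,"grip":36}]}}

```text
time: 9.02
tool_pos: [0.5423, 0.0787, 0.0399]
tcp_rot: [[-0.959, 0.285, 0.001], [0.285, 0.959, -0.0], [-0.002, 0.0, -1.0]]
wrist_force: [-0.3, 0.8, -0.8]
opening: 0.0444
```

```bash
python3 -c "
from h import *
st()"
```

```text
t 9.03 local xy mm [-43.59   1.52] z 39.87 F local [-0.5  0.6] -0.8 T [-0.02  0.17 -0.08] yaw err 0.0009 tilt [ 0.0015 -0.0004] open 0.0444
```

The tips are inside now at y = +1.6. I'll nudge a little further +y and keep going.

Request:
{"name": "play_rows", "arguments": {"series": [{"rx":0,"ry":0,"rz":0,"tx":-2,"ty":0.7,"tz":-0.2,"grip":36},{"rx":0,"ry":0,"rz":0,"tx":0,"ty":0,"tz":0,"grip":36}]}}

```text
time: 9.28
tool_pos: [0.544, 0.0789, 0.04]
tcp_rot: [[-0.959, 0.285, 0.001], [0.285, 0.959, -0.001], [-0.001, -0.0, -1.0]]
wrist_force: [-1.8, 0.0, -0.4]
opening: 0.0444
```

```bash
python3 -c "
from h import *
st()"
```

```text
t 9.28 local xy mm [-41.99   2.15] z 39.96 F local [-1.7 -0.5] -0.4 T [ 0.06  0.4  -0.02] yaw err 0.0011 tilt [ 0.0008 -0.0006] open 0.0444
```

Request:
{"name": "play_rows", "arguments": {"series": [{"rx":0,"ry":0,"rz":0,"tx":-2,"ty":0,"tz":0,"grip":36},{"rx":0,"ry":0,"rz":0,"tx":0,"ty":0,"tz":0,"grip":36}]}}

```text
time: 9.52
tool_pos: [0.5458, 0.0783, 0.0399]
tcp_rot: [[-0.959, 0.285, 0.001], [0.285, 0.959, -0.001], [-0.001, -0.0, -1.0]]
wrist_force: [-3.0, 0.8, -0.8]
opening: 0.0446
```

```bash
python3 -c "
from h import *
st()"
```

```text
t 9.53 local xy mm [-40.1    2.11] z 39.91 F local [-3.1 -0.1] -0.8 T [ 0.19  0.65 -0.02] yaw err 0.0011 tilt [ 0.0006 -0.0005] open 0.0446
```

Request:
{"name": "play_rows", "arguments": {"series": [{"rx":0,"ry":0,"rz":0,"tx":-2,"ty":0,"tz":0,"grip":36},{"rx":0,"ry":0,"rz":0,"tx":0,"ty":0,"tz":0,"grip":36}]}}

```text
time: 9.78
tool_pos: [0.5476, 0.0777, 0.0399]
tcp_rot: [[-0.959, 0.285, 0.0], [0.285, 0.959, -0.0], [-0.001, -0.0, -1.0]]
wrist_force: [-4.0, 1.7, -1.1]
opening: 0.0445
```

```bash
python3 -c "
from h import *
st()"
```

```text
t 9.78 local xy mm [-38.19   2.09] z 39.91 F local [-4.4  0.5] -1.1 T [0.28 0.92 0.03] yaw err 0.001 tilt [ 0.0005 -0.0004] open 0.0445
```

Request:
{"name": "play_rows", "arguments": {"series": [{"rx":0,"ry":0,"rz":0,"tx":-2,"ty":0,"tz":0,"grip":36},{"rx":0,"ry":0,"rz":0,"tx":-2,"ty":0,"tz":0,"grip":36},{"rx":0,"ry":0,"rz":0,"tx":0,"ty":0,"tz":0,"grip":36}]}}

```text
time: 10.15
tool_pos: [0.5528, 0.0764, 0.0403]
tcp_rot: [[-0.959, 0.285, 0.003], [0.285, 0.959, -0.001], [-0.003, -0.0, -1.0]]
wrist_force: [-2.3, -0.2, -2.4]
opening: 0.0443
```

```bash
python3 -c "
from h import *
st()"
```

```text
t 10.15 local xy mm [-32.84   2.28] z 40.32 F local [-2.1 -0.8] -2.4 T [0.07 0.57 0.03] yaw err 0.0008 tilt [ 0.0029 -0.0009] open 0.0443
```

Request:
{"name": "play_rows", "arguments": {"series": [{"rx":0,"ry":0,"rz":0,"tx":-2,"ty":0,"tz":0,"grip":36},{"rx":0,"ry":0,"rz":0,"tx":0,"ty":0,"tz":0,"grip":36}]}}

```text
time: 10.4
tool_pos: [0.5548, 0.0758, 0.0404]
tcp_rot: [[-0.958, 0.285, 0.003], [0.285, 0.959, -0.001], [-0.003, 0.0, -1.0]]
wrist_force: [-3.0, -0.0, -0.4]
opening: 0.0447
```

```bash
python3 -c "
from h import *
st()"
```

```text
t 10.4 local xy mm [-30.73   2.3 ] z 40.41 F local [-2.9 -0.9] -0.4 T [-0.03  0.46 -0.03] yaw err 0.0007 tilt [ 0.0032 -0.0009] open 0.0447
```

The barbs are in and sliding at about 3 N. I'll continue.

Request:
{"name": "play_rows", "arguments": {"series": [{"rx":0,"ry":0,"rz":0,"tx":-3,"ty":0,"tz":0,"grip":36},{"rx":0,"ry":0,"rz":0,"tx":-3,"ty":0,"tz":0,"grip":36},{"rx":0,"ry":0,"rz":0,"tx":-2,"ty":0,"tz":0,"grip":36},{"rx":0,"ry":0,"rz":0,"tx":0,"ty":0,"tz":0,"grip":36}]}}

```text
time: 10.9
tool_pos: [0.5622, 0.0736, 0.0403]
tcp_rot: [[-0.959, 0.285, 0.003], [0.285, 0.959, -0.001], [-0.003, 0.0, -1.0]]
wrist_force: [-1.3, 1.1, -1.2]
opening: 0.0445
```

```bash
python3 -c "
from h import *
st()"
```

```text
t 10.9 local xy mm [-22.97   2.3 ] z 40.27 F local [-1.5  0.7] -1.2 T [-0.02  0.4  -0.1 ] yaw err 0.0008 tilt [ 0.0026 -0.0008] open 0.0445
```

Request:
{"name": "play_rows", "arguments": {"series": [{"rx":0,"ry":0,"rz":0,"tx":-2,"ty":0,"tz":0,"grip":36},{"rx":0,"ry":0,"rz":0,"tx":0,"ty":0,"tz":0,"grip":36}]}}

```text
time: 11.15
tool_pos: [0.5638, 0.0731, 0.0402]
tcp_rot: [[-0.959, 0.285, 0.002], [0.285, 0.959, -0.001], [-0.002, -0.0, -1.0]]
wrist_force: [-2.9, -0.3, -0.9]
opening: 0.0446
```

```bash
python3 -c "
from h import *
st()"
```

```text
t 11.15 local xy mm [-21.34   2.29] z 40.2 F local [-2.7 -1.1] -0.9 T [-0.02  0.48 -0.  ] yaw err 0.001 tilt [ 0.0021 -0.0007] open 0.0446
```

Request:
{"name": "play_rows", "arguments": {"series": [{"rx":0,"ry":0,"rz":0,"tx":-2,"ty":0,"tz":0,"grip":36},{"rx":0,"ry":0,"rz":0,"tx":0,"ty":0,"tz":0,"grip":36}]}}

```text
time: 11.4
tool_pos: [0.5664, 0.0725, 0.0404]
tcp_rot: [[-0.959, 0.285, 0.003], [0.285, 0.959, -0.001], [-0.003, 0.0, -1.0]]
wrist_force: [-1.7, -0.5, -1.2]
opening: 0.0444
```

```bash
python3 -c "
from h import *
st()"
```

```text
t 11.4 local xy mm [-18.65   2.52] z 40.43 F local [-1.4 -1. ] -1.2 T [-0.07  0.15 -0.02] yaw err 0.0009 tilt [ 0.0034 -0.0006] open 0.0444
```

Request:
{"name": "play_rows", "arguments": {"series": [{"rx":0,"ry":0,"rz":0,"tx":-2,"ty":0,"tz":0,"grip":36},{"rx":0,"ry":0,"rz":0,"tx":0,"ty":0,"tz":0,"grip":36}]}}

```text
time: 11.65
tool_pos: [0.5673, 0.0722, 0.0401]
tcp_rot: [[-0.959, 0.285, 0.001], [0.285, 0.959, -0.0], [-0.001, 0.0, -1.0]]
wrist_force: [-2.8, 1.6, -0.7]
opening: 0.0444
```

```bash
python3 -c "
from h import *
st()"
```

```text
t 11.65 local xy mm [-17.69   2.47] z 40.12 F local [-3.1  0.7] -0.7 T [0.19 0.46 0.02] yaw err 0.0011 tilt [ 0.0015 -0.    ] open 0.0444
```

Request:
{"name": "play_rows", "arguments": {"series": [{"rx":0,"ry":0,"rz":0,"tx":-2,"ty":0,"tz":0,"grip":36},{"rx":0,"ry":0,"rz":0,"tx":0,"ty":0,"tz":0,"grip":36}]}}

```text
time: 11.9
tool_pos: [0.568, 0.0719, 0.04]
tcp_rot: [[-0.959, 0.284, -0.001], [0.284, 0.959, 0.001], [0.001, 0.0, -1.0]]
wrist_force: [-5.7, 2.5, 1.0]
opening: 0.0445
```

```bash
python3 -c "
from h import *
st()"
```

```text
t 11.9 local xy mm [-16.95   2.41] z 40.03 F local [-6.2  0.8] 1.0 T [ 0.41  0.97 -0.01] yaw err 0.0014 tilt [-0.0007  0.0006] open 0.0445
```

Request:
{"name": "play_rows", "arguments": {"series": [{"rx":0,"ry":0,"rz":0,"tx":-1.5,"ty":0,"tz":0,"grip":36},{"rx":0,"ry":0,"rz":0,"tx":0,"ty":0,"tz":0,"grip":36},{"rx":0,"ry":0,"rz":0,"tx":0,"ty":0,"tz":0,"grip":36}]}}

```text
time: 12.28
tool_pos: [0.5684, 0.0718, 0.04]
tcp_rot: [[-0.959, 0.284, -0.002], [0.284, 0.959, 0.001], [0.003, 0.0, -1.0]]
wrist_force: [-7.0, 3.4, 2.6]
opening: 0.0445
```

```bash
python3 -c "
from h import *
st()"
```

```text
t 12.28 local xy mm [-16.52   2.36] z 39.99 F local [-7.7  1.2] 2.6 T [0.6  1.34 0.  ] yaw err 0.0016 tilt [-0.0024  0.0011] open 0.0445
```

Request:
{"name": "play_rows", "arguments": {"series": [{"rx":0,"ry":0,"rz":0,"tx":3,"ty":0,"tz":0,"grip":36},{"rx":0,"ry":0,"rz":0,"tx":3,"ty":0,"tz":0,"grip":36},{"rx":0,"ry":0,"rz":0,"tx":0,"ty":0,"tz":0,"grip":36}]}}

```text
time: 12.65
tool_pos: [0.5663, 0.0726, 0.0407]
tcp_rot: [[-0.959, 0.285, 0.004], [0.285, 0.959, -0.001], [-0.004, 0.0, -1.0]]
wrist_force: [-0.3, 0.6, -0.3]
opening: 0.0447
```

```bash
python3 -c "
from h import *
st()"
```

```text
t 12.65 local xy mm [-18.84   2.5 ] z 40.68 F local [-0.4  0.5] -0.3 T [-0.02  0.05 -0.03] yaw err 0.0009 tilt [ 0.0043 -0.0009] open 0.0447
```

Request:
{"name": "play_rows", "arguments": {"series": [{"rx":0,"ry":0,"rz":0,"tx":2,"ty":0,"tz":0,"grip":36},{"rx":0,"ry":0,"rz":0,"tx":0,"ty":0,"tz":0,"grip":36}]}}

```text
time: 12.9
tool_pos: [0.5644, 0.0732, 0.0407]
tcp_rot: [[-0.959, 0.285, 0.004], [0.285, 0.959, -0.001], [-0.004, 0.0, -1.0]]
wrist_force: [1.8, -0.4, 0.3]
opening: 0.0442
```

```bash
python3 -c "
from h import *
st()"
```

```text
t 12.9 local xy mm [-20.84   2.51] z 40.66 F local [1.8 0.2] 0.3 T [-0.1  -0.26 -0.  ] yaw err 0.0008 tilt [ 0.0042 -0.0008] open 0.0442
```

Request:
{"name": "play_rows", "arguments": {"series": [{"rx":0,"ry":0,"rz":0,"tx":2,"ty":0,"tz":0,"grip":36},{"rx":0,"ry":0,"rz":0,"tx":0,"ty":0,"tz":0,"grip":36}]}}

```text
time: 13.15
tool_pos: [0.5636, 0.0734, 0.0408]
tcp_rot: [[-0.958, 0.285, 0.006], [0.285, 0.958, -0.002], [-0.007, 0.0, -1.0]]
wrist_force: [5.2, -1.9, -2.3]
opening: 0.0445
```

```bash
python3 -c "
from h import *
st()"
```

```text
t 13.15 local xy mm [-21.6    2.56] z 40.79 F local [ 5.5 -0.4] -2.3 T [-0.41 -0.95 -0.09] yaw err 0.0004 tilt [ 0.0064 -0.0016] open 0.0445
```

Request:
{"name": "play_rows", "arguments": {"series": [{"rx":0,"ry":0,"rz":0,"tx":2,"ty":0,"tz":0,"grip":36},{"rx":0,"ry":0,"rz":0,"tx":0,"ty":0,"tz":0,"grip":36}]}}

```text
time: 13.4
tool_pos: [0.5632, 0.0736, 0.0411]
tcp_rot: [[-0.958, 0.286, 0.009], [0.286, 0.958, -0.002], [-0.009, 0.0, -1.0]]
wrist_force: [7.1, -2.7, -3.9]
opening: 0.0443
```

```bash
python3 -c "
from h import *
st()"
```

```text
t 13.4 local xy mm [-22.03   2.6 ] z 41.07 F local [ 7.6 -0.6] -3.9 T [-0.62 -1.38 -0.12] yaw err -0.0001 tilt [ 0.0091 -0.0025] open 0.0443
```

Request:
{"name": "play_rows", "arguments": {"series": [{"rx":0,"ry":0,"rz":0,"tx":2,"ty":0,"tz":0,"grip":36},{"rx":0,"ry":0,"rz":0,"tx":0,"ty":0,"tz":0,"grip":36}]}}

```text
time: 13.65
tool_pos: [0.5627, 0.0738, 0.0411]
tcp_rot: [[-0.958, 0.286, 0.012], [0.286, 0.958, -0.003], [-0.012, 0.0, -1.0]]
wrist_force: [9.1, -5.2, -5.8]
opening: 0.0438
```

```bash
python3 -c "
from h import *
st()"
```

```text
t 13.65 local xy mm [-22.6    2.64] z 41.14 F local [10.2 -2.4] -5.8 T [-0.79 -1.85 -0.12] yaw err -0.0003 tilt [ 0.0116 -0.0034] open 0.0438
```

Request:
{"name": "play_rows", "arguments": {"series": [{"rx":0,"ry":0,"rz":0,"tx":2,"ty":0,"tz":0.6,"grip":36},{"rx":0,"ry":0,"rz":0,"tx":0,"ty":0,"tz":0,"grip":36}]}}

```text
time: 13.9
tool_pos: [0.5623, 0.074, 0.041]
tcp_rot: [[-0.958, 0.287, 0.014], [0.286, 0.958, -0.004], [-0.015, -0.0, -1.0]]
wrist_force: [12.3, -6.3, -5.7]
opening: 0.0445
```

```bash
python3 -c "
from h import *
st()"
```

```text
t 13.9 local xy mm [-23.02   2.68] z 41.03 F local [13.6 -2.5] -5.7 T [-1.12 -2.24 -0.09] yaw err -0.0008 tilt [ 0.0143 -0.0043] open 0.0445
```

Request:
{"name": "play_rows", "arguments": {"series": [{"rx":0,"ry":0,"rz":0,"tx":1.8,"ty":0,"tz":0.6,"grip":36},{"rx":0,"ry":0,"rz":0,"tx":0,"ty":0,"tz":0,"grip":36}]}}

```text
time: 14.15
tool_pos: [0.562, 0.074, 0.0409]
tcp_rot: [[-0.958, 0.287, 0.017], [0.287, 0.958, -0.005], [-0.018, -0.0, -1.0]]
wrist_force: [14.3, -7.0, -4.9]
opening: 0.0448
```

```bash
cat > dial.py <<'E'
from h import *
import sys
f=sys.argv[1]
st(); e=cap('top',f+'t'); st(); d=cap('side',f+'s'); st()
T=[]
for k,(D,n) in enumerate(((e,'t'),(d,'s'))):
    c=P+.165*np.array([np.cos(YW),np.sin(YW)])
    u,v=pix(D,[*c,.076]).astype(int)
    T.append(cv2.resize(D['color'][v-20:v+20,u-20:u+20,::-1],None,fx=10,fy=10,interpolation=cv2.INTER_CUBIC))
cv2.imwrite(f'pics/{f}.png',np.hstack(T))
E
python3 dial.py d1
```

```text
t 14.15 local xy mm [-23.33   2.69] z 40.94 F local [15.8 -2.7] -4.9 T [-1.3  -2.59 -0.17] yaw err -0.0012 tilt [ 0.017  -0.0052] open 0.0448
t 14.2 local xy mm [-23.34   2.71] z 40.93 F local [14.3 -2.3] -5.4 T [-1.3  -2.53 -0.17] yaw err -0.0012 tilt [ 0.0169 -0.0051] open 0.0446
t 14.25 local xy mm [-23.34   2.72] z 40.93 F local [15.4 -2.6] -4.3 T [-1.33 -2.57 -0.13] yaw err -0.0013 tilt [ 0.0169 -0.0051] open 0.0446
```

View pics/d1.png

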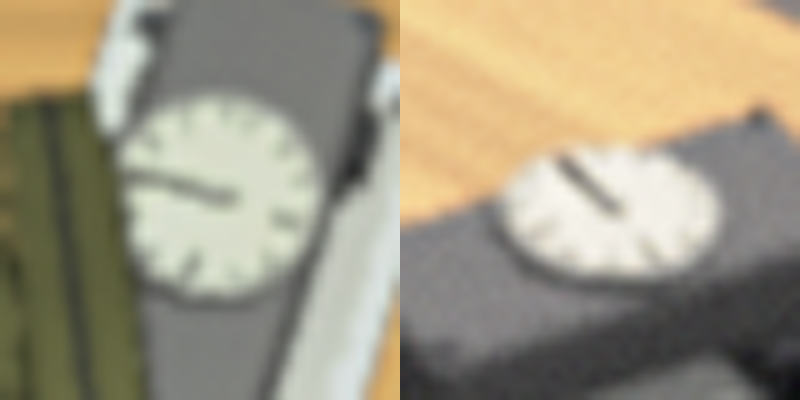

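The dial's top view shows the needle from (235,198) to (130,175), within about 5° of the quarter-turn tick, so roughly 14 to 15 N. The wrist reads about 15 N. I'll hold here.

Request:
{"name": "play_rows", "arguments": {"series": [{"rx":0,"ry":0,"rz":0,"tx":0,"ty":0,"tz":0,"grip":36},{"rx":0,"ry":0,"rz":0,"tx":0,"ty":0,"tz":0,"grip":36},{"rx":0,"ry":0,"rz":0,"tx":0,"ty":0,"tz":0,"grip":36},{"rx":0,"ry":0,"rz":0,"tx":0,"ty":0,"tz":0,"grip":36},{"rx":0,"ry":0,"rz":0,"tx":0,"ty":0,"tz":0,"grip":36},{"rx":0,"ry":0,"rz":0,"tx":0,"ty":0,"tz":0,"grip":36},{"rx":0,"ry":0,"rz":0,"tx":0,"ty":0,"tz":0,"grip":36},{"rx":0,"ry":0,"rz":0,"tx":0,"ty":0,"tz":0,"grip":36},{"rx":0,"ry":0,"rz":0,"tx":0,"ty":0,"tz":0,"grip":36},{"rx":0,"ry":0,"rz":0,"tx":0,"ty":0,"tz":0,"grip":36}]}}

```text
time: 15.5
tool_pos: [0.562, 0.0741, 0.0409]
tcp_rot: [[-0.958, 0.287, 0.017], [0.287, 0.958, -0.005], [-0.018, 0.0, -1.0]]
wrist_force: [14.5, -6.7, -5.0]
opening: 0.0444
```

Request:
{"name": "play_rows", "arguments": {"series": [{"rx":0,"ry":0,"rz":0,"tx":0,"ty":0,"tz":0,"grip":36},{"rx":0,"ry":0,"rz":0,"tx":0,"ty":0,"tz":0,"grip":36},{"rx":0,"ry":0,"rz":0,"tx":0,"ty":0,"tz":0,"grip":36},{"rx":0,"ry":0,"rz":0,"tx":0,"ty":0,"tz":0,"grip":36},{"rx":0,"ry":0,"rz":0,"tx":0,"ty":0,"tz":0,"grip":36},{"rx":0,"ry":0,"rz":0,"tx":0,"ty":0,"tz":0,"grip":36},{"rx":0,"ry":0,"rz":0,"tx":0,"ty":0,"tz":0,"grip":36},{"rx":0,"ry":0,"rz":0,"tx":0,"ty":0,"tz":0,"grip":36},{"rx":0,"ry":0,"rz":0,"tx":0,"ty":0,"tz":0,"grip":36},{"rx":0,"ry":0,"rz":0,"tx":0,"ty":0,"tz":0,"grip":36}]}}

```text
time: 16.75
tool_pos: [0.562, 0.0741, 0.041]
tcp_rot: [[-0.958, 0.287, 0.017], [0.287, 0.958, -0.005], [-0.018, 0.0, -1.0]]
wrist_force: [13.9, -6.5, -5.5]
opening: 0.0443
```

```bash
python3 -c "
from h import *
st()
a=cap('top','h1'); cap('side','h1s'); st(); b=dict(np.load('d1t.npz'))
print('dial change px diff', np.abs(a['color'][105:150,225:275].astype(int)-b['color'][105:150,225:275]).mean())"
```

```text
t 16.75 local xy mm [-23.34   2.72] z 40.95 F local [15.2 -2.3] -5.5 T [-1.32 -2.57 -0.15] yaw err -0.0012 tilt [ 0.0169 -0.005 ] open 0.0443
t 16.85 local xy mm [-23.34   2.71] z 40.93 F local [15.  -2.9] -5.8 T [-1.36 -2.6  -0.18] yaw err -0.0012 tilt [ 0.0169 -0.005 ] open 0.0446
dial change px diff 0.6721481481481482
```

The load stayed at about 15 N for over 2.5 s with the dial unchanged. Easing off to the middle of the play.

Request:
{"name": "play_rows", "arguments": {"series": [{"rx":0,"ry":0,"rz":0,"tx":-3,"ty":0,"tz":0,"grip":36},{"rx":0,"ry":0,"rz":0,"tx":-3,"ty":0,"tz":-0.6,"grip":36},{"rx":0,"ry":0,"rz":0,"tx":-3,"ty":0,"tz":-0.3,"grip":36},{"rx":0,"ry":0,"rz":0,"tx":-2,"ty":0,"tz":0,"grip":36},{"rx":0,"ry":0,"rz":0,"tx":0,"ty":0,"tz":0,"grip":36}]}}

```text
time: 17.48
tool_pos: [0.5641, 0.073, 0.0398]
tcp_rot: [[-0.959, 0.285, 0.002], [0.285, 0.959, -0.0], [-0.002, 0.0, -1.0]]
wrist_force: [2.3, -0.8, -0.5]
opening: 0.0445
```

```bash
python3 -c "
from h import *
st()"
```

```text
t 17.48 local xy mm [-21.02   2.33] z 39.85 F local [ 2.4 -0.1] -0.5 T [-0.14 -0.47 -0.06] yaw err 0.0011 tilt [ 0.0016 -0.0004] open 0.0445
```

Request:
{"name": "play_rows", "arguments": {"series": [{"rx":0,"ry":0,"rz":0,"tx":-2,"ty":0,"tz":0,"grip":36},{"rx":0,"ry":0,"rz":0,"tx":0,"ty":0,"tz":0,"grip":36}]}}

```text
time: 17.73
tool_pos: [0.565, 0.0724, 0.0394]
tcp_rot: [[-0.959, 0.285, -0.0], [0.285, 0.959, -0.001], [0.0, -0.001, -1.0]]
wrist_force: [-0.7, 0.0, 0.4]
opening: 0.0444
```

```bash
python3 -c "
from h import *
st()"
```

```text
t 17.73 local xy mm [-19.97   2.01] z 39.43 F local [-0.7 -0.2] 0.4 T [ 0.    0.04 -0.03] yaw err 0.0013 tilt [-0.0004 -0.0005] open 0.0444
```

Request:
{"name": "play_rows", "arguments": {"series": [{"rx":0,"ry":0,"rz":0,"tx":0,"ty":0,"tz":0,"grip":48},{"rx":0,"ry":0,"rz":0,"tx":0,"ty":0,"tz":0,"grip":56},{"rx":0,"ry":0,"rz":0,"tx":0,"ty":0,"tz":0,"grip":66},{"rx":0,"ry":0,"rz":0,"tx":0,"ty":0,"tz":0,"grip":70},{"rx":0,"ry":0,"rz":0,"tx":0,"ty":0,"tz":0,"grip":70},{"rx":0,"ry":0,"rz":0,"tx":0,"ty":0,"tz":-15,"grip":70},{"rx":0,"ry":0,"rz":0,"tx":0,"ty":0,"tz":-40,"grip":70},{"rx":0,"ry":0,"rz":0,"tx":0,"ty":0,"tz":-40,"grip":70},{"rx":0,"ry":0,"rz":0,"tx":50,"ty":0,"tz":-20,"grip":70},{"rx":0,"ry":0,"rz":0,"tx":50,"ty":0,"tz":0,"grip":70}]}}

```text
time: 18.98
tool_pos: [0.4714, 0.1016, 0.1578]
tcp_rot: [[-0.958, 0.286, 0.008], [0.286, 0.958, 0.001], [-0.007, 0.003, -1.0]]
wrist_force: [0.3, 0.9, 0.7]
opening: 0.0702
```

Request:
{"name": "play_rows", "arguments": {"series": [{"rx":0,"ry":0,"rz":0,"tx":50,"ty":0,"tz":0,"grip":70},{"rx":0,"ry":0,"rz":0,"tx":50,"ty":0,"tz":0,"grip":70},{"rx":0,"ry":0,"rz":0,"tx":0,"ty":0,"tz":0,"grip":70},{"rx":0,"ry":0,"rz":0,"tx":0,"ty":0,"tz":0,"grip":70}]}}

```text
time: 19.48
tool_pos: [0.3756, 0.1298, 0.1557]
tcp_rot: [[-0.959, 0.284, 0.005], [0.284, 0.959, 0.0], [-0.005, 0.002, -1.0]]
wrist_force: [0.0, -0.1, -0.5]
opening: 0.0698
```

Run:
```python
from h import *
st(); e=cap('top','endt'); d=cap('side','ends')
u,v=pix(e,[.64,.05,.05]).astype(int)
a=cv2.resize(e['color'][v-42:v+42,u-28:u+28,::-1],None,fx=7,fy=7,interpolation=cv2.INTER_CUBIC)
u,v=pix(d,[.6,.06,.05]).astype(int)
b=cv2.resize(d['color'][v-42:v+42,u-28:u+28,::-1],None,fx=7,fy=7,interpolation=cv2.INTER_CUBIC)
cv2.imwrite('pics/end.png',np.hstack([a,b]))
```

```text
t 19.48 local xy mm [-217.92    2.82] z 155.68 F local [ 0.1 -0.1] -0.5 T [ 0.04  0.01 -0.02] yaw err 0.0014 tilt [0.0051 0.0002] open 0.0698
```

View pics/end.png

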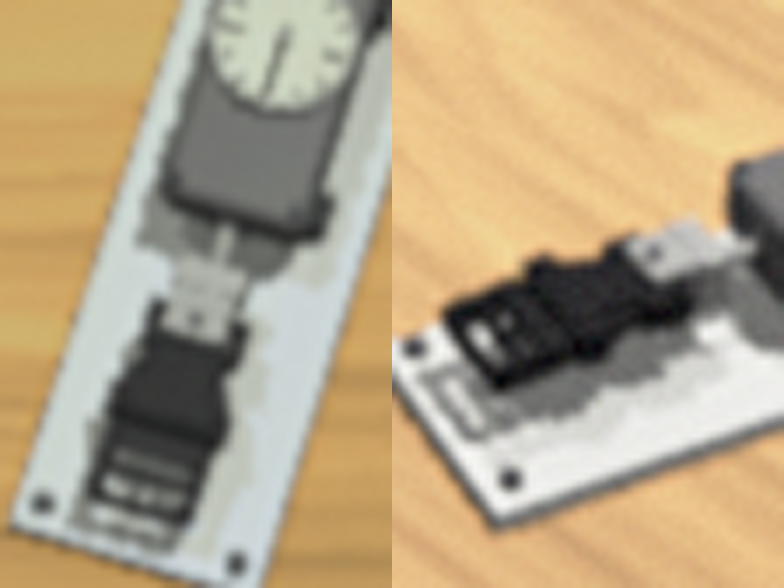

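The plug sits in line in the socket with its shoulder at the mouth (about (165,430) in the top crop). The needle points down the axis to zero, at (265,95), and the gripper is clear. Handing in.

```bash
python3 -c "
from cell import ticket
print(ticket.close_job())"
```

```text
the job is handed in; nothing more can be done
None
```

I clicked the large plug home in the socket, pulled it back to about 15 N and held that load steadily for about 2.7 s. I then eased off, let go and handed the job in at about 19.5 s; it reported no verdict.

- **Seating:** Two early approaches caught on the socket's lip at no more than about 7 N. I backed off, shifted about 2 mm sideways, and the plug went in. It clicked and then bore hard at 7.7 N of push.
- **Proof load:** The wrist force read 14.3–15.8 N throughout. The dial needle was within about 5° of the 15 N tick (14–15 N) at the start of the hold, and the dial had not changed by the end.
- **Peak load:** The highest reading I saw was about 16 N, well under the 20 N limit.
- **Final pictures:** The plug is joined and in line with its shoulder at the mouth, the needle is back at zero, and the gripper is open and clear.

**Disagreement:** the camera estimate of the socket centre was about 2 mm off sideways from where the plug actually seated. The exact play between plug and socket was judged from forces and pictures, not measured. I did not re-measure the other objects at the end, but the arm passed above or well clear of them.

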